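# Clear a sample plate and hold a thickness probe on its ring mark

### The arm

A 7-joint arm with a two-finger parallel gripper is mounted at the origin on the work surface. World frame = base frame: x ahead of the robot, y to its left, z up, the work surface at z = 0. Lengths are in m, angles in rad, forces in N, time in s.
With the tool pointing down it reaches from about 0.35 to 0.9 m from the base axis. Payload 8.1 kg.
Tool frame: the origin (TCP) lies midway between the tips of the shut fingers; the grasp point (between the pads) lies 19 mm behind it; z points along the fingers, y is the line along which they close (so a half turn about z gives the same grasp; the last joint's range is limited). The gripper opens to 92 mm and grips with 3 to 60 N. Pads are 19 mm wide; open, the fingers measure 130 mm over their backs; the gripper's body (75 mm by 190 mm) begins 47 mm behind the grasp point.
Start: joints at [-1.372, 0.434, 0.025, 1.573, -0.012, 1.134, -0.075], TCP at [0.186, 0.597, 0.227] pointing down, gripper open.
Joint ranges: [-2.62, 2.62], [-0.44, 2.09], [-1.27, 1.32], [0.08, 2.57], [-1.32, 4.46], [0.12, 2], [-2.74, 2.74]. Speed limits (rad/s): [2.22, 2.22, 3.01, 3.01, 3.14, 3.14, 3.14].

### API

Orientations are given as a rotation vector (axis times angle).
In Python, from cell import arm gives the robot as it stands.
- The arm moves only by the tool carry_out, never from a script. Its arguments are lists of equal length, an entry for each row: "claw": the finger opening in cm, from 0 to 9.18; "delta_pos": the shift along the tool's x, y, z in cm, a list of three; "angular": the turn, a rotation vector about the tool's x, y, z in rad, a list of three. In form: {"claw": [claw, ...], "delta_pos": [[dx, dy, dz], ...], "angular": [[ax, ay, az], ...]}. A call has 1 to 20 rows; each row shifts and turns the commanded pose from where the row before left it, along the tool's axes as they then stand; what a row does not reach is not made up. A row lasts 1/10 s, in which the tool goes at most 50 mm and 8.59 degrees, less where a joint would pass 70% of its speed; a pose out of reach is approached as far as the arm can. A call with a gripper value outside its range is refused whole. The fingers move at their own pace and stop on an object; "force" is the grip in N (left out, the last holds). Time passes only in rows, so rows that do not move let the fingers close. It gives the time, the measured TCP pose, the force, the opening and the grip force at its end, in the units of the state.
- arm.observe(): the state, without advancing time (a new reading comes with each control period).
- arm.get_image(name): name is "scene" or "top"; returns a dict with "frame" (384x512x3 uint8, red, green, blue), "mtx" (3x3 intrinsics, pixels), "dist" ([k1, k2, p1, p2, k3] as OpenCV has them; the pictures are not rectified), "T" (4x4, takes a point from camera to world coordinates). Camera axes: x right, y down, z forward; pixel columns grow to the right and rows downward; lengths in m; the calibration is good to about 2 mm. A picture is of the moment at which its call begins. There is no depth.
- arm.sign_off(): hands the job in; it is judged then, once.
Trained networks look in a picture, given as the dict that the camera call returned (one of the last four; its "shot" number tells which), for a name from the list of things; names that differ only in an ending like _2 or _b are one class to them, and where a whole thing is asked for, a point or a joint stands for the part that bears it (a point fixed in the world has none). Each returns a list of dicts, best first, with "conf" (0 to 1); they miss things now and then, are a little off and sometimes report something else, mostly with a low value. They report only what shows in the picture. A call takes as long as a camera call.
- arm.look_for(label, picture): "centre" ([column, row] as shares, 0 to 1, of the picture: columns of its width, rows of its height, amid what is visible of it).
- arm.trace(label, picture): "region" (384x512 bool, what is visible of it) and "centre" ([column, row] as shares, 0 to 1, of the picture: columns of its width, rows of its height, amid what is visible of it).
- arm.place_of(label, picture): "centre" ([column, row] as shares, 0 to 1, of the picture: columns of its width, rows of its height: a listed point, or the origin of a listed thing).
The state is a dict: "clock": time; "joints": joint angles; "dq": joint speeds; "joint_efforts": joint torques, N m; "position": TCP position; "ee_rot": TCP orientation; "force": force on the tool from outside, world axes, zero at the start; "ft_torque": the same for the moment, N m; "width": opening from 0.0 (shut) to 1.0 (fully open); "gripper_force": force on a finger pad.
Only numpy, scipy, OpenCV 4.12 (cv2) and the standard library are available. Lean on these libraries where they do the work, as an engineer would, in place of code of your own. Each camera call takes 0.05 s, during which the arm holds its last target. There are 200 camera calls.

### The job

Put the two crumpled paper balls from the sloping steel plate into the white waste bin, then take the thickness probe out of its holder and set its foot on the plate inside the drawn ring (not on a cross), with the probe square to the sloping face. Press it only lightly, so that the sprung foot goes about half-way in, and finish still holding the probe there in the gripper, steady, with the gripper itself clear of the plate. Leave the other things on the bench where they are.

Things in the scene. Friction and masses are not known exactly. Their poses are not given: they have to be found in the camera images.
- plate: bare steel plate, 150 mm up the slope by 200 mm wide, fixed on a grey stand sloping 15 degrees, low edge towards the robot (yaw varies). Origin at the centre of its upper face, 55 mm above the bench; x up the slope, y along its width (to the robot's left), z the normal of the face. A lip along the low edge (x -75 to -81 mm) stands 8 mm above the face.
- ring_mark: ring drawn in black on the plate, 22 mm inside and 27 mm outside diameter, flat; origin at its centre on the face, 25 mm down the slope from the plate's centre; axes parallel to the plate's. Left, middle or right on the plate, crosses in the two other places. A paper ball may hide it at the start.
- cross1: X-shaped cross drawn in black on the plate, 24 mm strokes (a spot already measured); flat; origin at its centre.
- cross2: a second such cross.
- wad1: a ball of crumpled white paper, about 40 mm across and 38 mm high, 15 g, stiff enough to pinch; it lies on the face of the plate, near its lower edge; origin at its centre, 19 mm above the plate, z along the plate's normal at the start; it has flat-ish sides facing its x and y axes. It may cover a mark.
- wad2: a ball of crumpled white paper, about 40 mm across and 38 mm high, 15 g, stiff enough to pinch; it lies on the face of the plate, near its lower edge; origin at its centre, 19 mm above the plate, z along the plate's normal at the start; it has flat-ish sides facing its x and y axes. It may cover a mark.
- bin: open square white plastic waste bin, fixed, 160 x 160 mm outside, 100 mm high, walls and floor 4 mm; origin at the centre of its underside, z up, x and y square to its walls. A paper ball counts as in it when its centre is between the walls and below the rim.
- holder: black upright tube, fixed, 42 mm outside, 26 mm inside diameter, 80 mm high, on an 80 mm round base 6 mm thick; the probe stands in it, on its axis. Origin at the centre of its underside, z up. One of holder and bin stands left of the plate, the other right; which varies.
- probe: cordless thickness probe, 145 mm long, 150 g, upright in the holder with its origin 15 mm above the bench. Origin at the end of the unpressed foot, z towards the upper end. From there up: 8 mm foot to z 15 mm; 20 mm barrel to 65; 36 mm collar to 71, resting on the holder's rim; grey square grip 24 x 24 mm, flats facing its x and y, z 71 to 145. Lift 70 mm straight up to clear the tube.
- foot (a joint): how far the sprung foot is pressed into the probe: 0 free, 0.012 m fully in. Spring 400 N/m from zero: half-way (6 mm) is 2.4 N, fully in 4.8 N; beyond that it is rigid.
- foot_end (a point): centre of the end face of the foot (8 mm diameter), the part that is set on the ring; it moves with the foot.
- amber_bottle: bystander: amber bottle, 72 mm diameter, 170 mm high, blue cap; origin under it.
- white_bottle: bystander: white bottle, 62 mm diameter, 150 mm high; origin under it.
- beaker: bystander: glass beaker, 72 mm diameter, 90 mm high; origin under it.
- meter: bystander: grey handheld meter lying on its back, 180 x 85 x 32 mm; origin under it.
- spatula: bystander: flat spatula, 170 mm long, wooden handle, lying to the right of the plate; origin under its middle.
- stopper: bystander: rubber stopper, 30 mm diameter, 30 mm high; origin under it.
- vial: bystander: small glass vial, 28 mm diameter, 60 mm high; origin under it.

How it is judged:
By the outcome, as a careful person would: the job done as asked, in the order asked, and still so for the second after the job is handed in, while the arm keeps its last pose, push and grip.
It also fails if it takes over 64 s, if anything falls off the work surface, if the arm or the gripper's body presses on something with over 40 N, if the wrist force passes 120 N, or if a joint passes its speed limit or range.

## Working session

There is one attempt and no reset: what is moved stays moved. The work goes in short steps, Python scripts to look and compute and a tool call to move; the robot and the scene stay as the last step left them, time stands still between calls to the robot, and variables do not carry over. Pictures are saved under pics/ and viewed, at most 10 in all, crops included, and the job is handed in when it is done.

Besides the shell and the picture viewer there is one more tool, called after ">>>" by a JSON object that holds its "fn" and its "kwargs", one argument or row to a line. carry_out: Moves the arm, as the interface text tells. Its arguments: {"type":"object","properties":{"claw":{"type":"array","items":{"type":"number"}},"delta_pos":{"type":"array","items":{"type":"array","items":{"type":"number"}}},"angular":{"type":"array","items":{"type":"array","items":{"type":"number"}}},"force":{"type":"number"}},"required":["claw","delta_pos","angular"]}

```bash
mkdir -p pics; ls; cat > h.py <<'E'
import numpy as np,cv2
from cell import arm
from scipy.spatial.transform import Rotation as R
def ray(p,uv):
    u=cv2.undistortPoints(np.array([[uv]],float),np.array(p["mtx"],float),np.array(p["dist"],float))[0,0]
    T=np.array(p["T"]);return T[:3,3],T[:3,:3]@np.array([u[0],u[1],1])
def atz(p,uv,z):
    o,d=ray(p,uv);return o+d*(z-o[2])/d[2]
def px(c): return [c[0]*512,c[1]*384]
def tri(p1,a,p2,b):
    o1,d1=ray(p1,a);o2,d2=ray(p2,b)
    s=np.linalg.lstsq(np.c_[d1,-d2],o2-o1,rcond=None)[0]
    x,y=o1+s[0]*d1,o2+s[1]*d2
    return (x+y)/2,np.linalg.norm(x-y)
E
cat > a.py <<'E'
from h import *
np.set_printoptions(precision=4,suppress=True)
P={n:arm.get_image(n) for n in("scene","top")}
cv2.imwrite("pics/a.png",np.vstack([P[n]["frame"][:,:,::-1] for n in P])[:, :])
for n in P: cv2.imwrite(f"pics/a_{n}.png",P[n]["frame"][:,:,::-1]); print(n,np.array(P[n]["T"])[:3].tolist())
for l in "plate ring_mark cross1 wad1 bin holder probe amber_bottle white_bottle beaker meter spatula stopper vial".split():
    r={n:[(np.round(px(d["centre"]),1).tolist(),round(d["conf"],2)) for d in arm.place_of(l,P[n])[:3]] for n in P}
    print(l,r)
    if r["scene"] and r["top"]: print("   ",*tri(P["scene"],r["scene"][0][0],P["top"],r["top"][0][0]))
print(arm.observe())
E
python3 a.py
```

```text
pics
scene [[-0.48101113092856, 0.5740897363246329, -0.6626079282422911, 1.4003366476069947], [0.8767061454425905, 0.3116755363711458, -0.36639417922635453, 0.44500590998340245], [-0.003824456304248406, -0.7571521212243097, -0.6532274021039725, 0.8736785618436668]]
top [[-0.022087012339553614, -0.9913172067587747, 0.12962391550132066, 0.4583664471108514], [-0.9997103877002524, 0.023138783361755462, 0.006613427912133605, -0.0035354394070845167], [-0.009555344584244396, -0.12944030395714798, -0.9915411756963792, 1.274751260560501]]
plate {'scene': [([265.5, 195.4], 0.67)], 'top': [([252.9, 211.7], 0.9)]}
    [0.5659 0.0148 0.0723] 0.011569652059455765
ring_mark {'scene': [], 'top': [([252.2, 225.6], 0.59), ([384.5, 256.7], 0.39), ([280.4, 136.4], 0.21)]}
cross1 {'scene': [], 'top': []}
wad1 {'scene': [([293.6, 199.0], 0.68), ([256.3, 180.0], 0.51)], 'top': [([234.2, 226.5], 0.72), ([279.4, 232.8], 0.45)]}
    [0.5263 0.072  0.0533] 0.0032231142907099284
bin {'scene': [([393.7, 225.1], 0.88)], 'top': [([140.7, 259.8], 0.81), ([204.5, 271.9], 0.4), ([388.0, 253.2], 0.29)]}
    [0.4437 0.
[... 944 characters left out ...]
0.0], 0.68)]}
    [ 0.4007  0.161  -0.013 ] 0.003258319452897284
vial {'scene': [([397.6, 290.7], 0.78)], 'top': [([120.1, 185.7], 0.68)]}
    [ 0.6499  0.3981 -0.0024] 0.010323094232662165
{'clock': 1.5, 'joints': array([-1.3716,  0.4345,  0.025 ,  1.5732, -0.0116,  1.134 , -0.0751]), 'dq': array([-0.0009,  0.0006,  0.0001, -0.0023, -0.001 ,  0.002 ,  0.0009]), 'joint_efforts': array([ -0.0004, -66.7659,   0.9836, -31.4809,  -0.0608,   0.0328,
         0.    ]), 'position': array([0.1858, 0.5967, 0.2267]), 'ee_rot': array([0.4724, 3.1059, 0.    ]), 'force': array([-0.2882, -0.6629,  0.0914]), 'ft_torque': array([-0.0422, -0.0205,  0.0273]), 'gripper_force': 0.0, 'width': 1.0000539049085575}
```

```bash
python3 - <<'E'
import cv2,numpy as np
t=cv2.imread("pics/a_top.png");s=cv2.imread("pics/a_scene.png")
a=cv2.resize(t[160:310,90:430],(800,353),interpolation=3)
b=cv2.resize(s[90:300,150:450],(343,240),interpolation=3)
c=cv2.resize(t[185:245,200:310],(440,240),interpolation=3)
cv2.imwrite("pics/v1.png",np.vstack([a,np.hstack([b,c,np.zeros((240,17,3),np.uint8)])]))
E
```

```text
(no output)
```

View pics/v1.png

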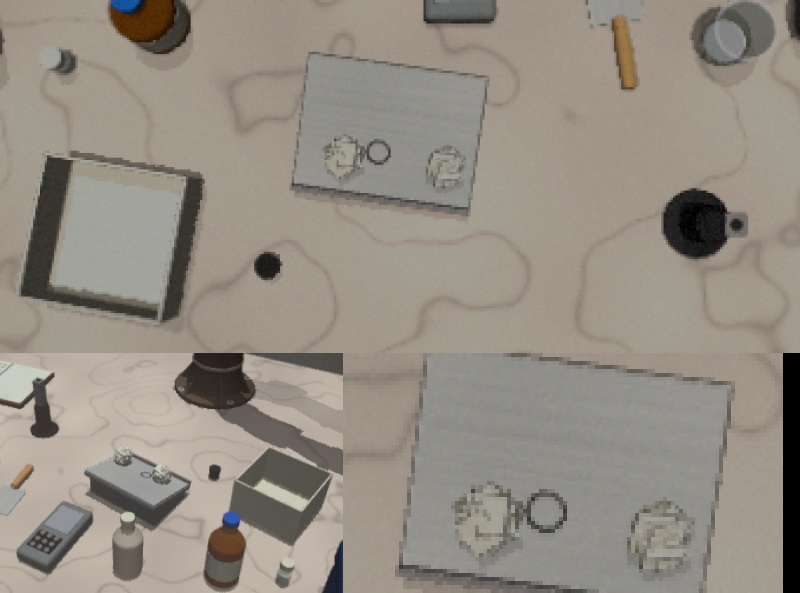

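The picture shows the plate with its ring in the middle (top camera about 250.5, 225). The wads are left (236, 227) and right (280, 233), the bin is on the left and the holder on the right. Next I'll refine these positions.

```bash
cat > b.py <<'E'
from h import *
from scipy.optimize import least_squares
np.set_printoptions(precision=4,suppress=True)
P={n:arm.get_image(n) for n in("scene","top")}
def proj(p,X):
    Ti=np.linalg.inv(np.array(p["T"]));rv=cv2.Rodrigues(Ti[:3,:3])[0]
    return cv2.projectPoints(np.array(X,float),rv,Ti[:3,3],np.array(p["mtx"],float),np.array(p["dist"],float))[0][:,0]
def pl(v):
    Rm=R.from_euler('zy',[v[2],-np.radians(15)]).as_matrix();return np.array([v[0],v[1],.055]),Rm
t=P["top"]
# corners clicked in top: upper-left, upper-right, lower-left(lip), lower-right(lip)
C=np.array([[221.3,182.5],[297,192.7]]);L=np.array([[.075,.1,0],[.075,-.1,0]])
ring=None
g=cv2.cvtColor(t["frame"],cv2.COLOR_RGB2GRAY).astype(float)
sub=255-g[217:233,243:259];w=np.clip(sub-np.median(sub)-25,0,None);yy,xx=np.mgrid[217:233,243:259]
ring=np.array([(w*xx).sum()/w.sum(),(w*yy).sum()/w.sum()]);print("ring px",ring,(w>0).sum())
C=np.vstack([C,ring]);L=np.vstack([L,[-.025,0,0]])
def f(v):
    o,Rm=pl(v);return (proj(t,o+L@Rm.T)-C).ravel()
s=least_squares(f,[.55,0,0]);v=s.x;o,Rm=pl(v);print("plate",v,np.degrees(v[2]),s.fun)
print("ringpos",o+Rm@[-.025,0,0], "proj scene",proj(P["scene"],[o,o+Rm@[-.025,0,0]]))
al=o+Rm@np.array([[.075,.1,0],[.075,-.1,0],[-.081,-.1,.008],[-.081,.1,.008]]).T[:,0] if 0 else o+np.array([[.075,.1,0],[.075,-.1,0],[-.081,-.1,.008],[-.081,.1,.008]])@Rm.T
print("corners top",proj(t,al).tolist())
im=t["frame"][:,:,::-1].copy();im=cv2.resize(im[185-10:275,200:400],(800,400),interpolation=3)
for q in proj(t,al): cv2.circle(im,tuple(int(a) for a in ((q-[200,175])*4+2)),3,(0,0,255),1)
cv2.imwrite("pics/v2.png",im)
for lab in("wad1","probe","holder","bin"):
  for n in P:
    for d in arm.trace(lab,P[n])[:3]:
        m=d["region"].astype(np.uint8);q=cv2.findNonZero(m);r=cv2.minAreaRect(q);c=np.array(px(d["centre"]))
        print(lab,n,round(d["conf"],2),c,m.sum(),"rect",np.round(np.array(r[0]+r[1]+(r[2],)),1))
        if lab=="wad1":
            oo,dd=ray(P[n],c);nrm=Rm[:,2];h=.019;k=((o+nrm*h-oo)@nrm)/(dd@nrm);X=oo+k*dd;print("    world",X,"plate",Rm.T@(X-o))
            m2=cv2.boundingRect(q)
            if n=="top": # width along rotated direction, in plate plane
                pts=np.array([ (lambda od:od[0]+od[1]*(((o+nrm*.019-od[0])@nrm)/(od[1]@nrm)))(ray(P[n],z)) for z in cv2.convexHull(q)[:,0].astype(float)]);Q=((pts-o)@Rm)[:,:2]
                for a in range(0,90,15):
                    e=np.array([np.cos(np.radians(a)),np.sin(np.radians(a))]);f2=np.array([-e[1],e[0]]);print("      ",a,np.ptp(Q@e),np.ptp(Q@f2))
E
python3 b.py
```

```text
ring px [248.9691 224.7748] 56
plate [ 0.5548  0.0198 -0.1917] -10.986151373832987 [-1.0912 -1.1775 -1.5112  1.3206  2.6279 -0.1355]
ringpos [0.5311 0.0246 0.0486] proj scene [[271.1377 198.5543]
 [276.6095 195.8878]]
corners top [[220.20875891449276, 181.3224582307555], [295.48880990977074, 194.02056078038507], [285.243807736677, 251.87551960153127], [210.75399707330888, 239.48821269372792]]
wad1 scene 0.74 [293.376  196.9152] 241 rect [291. 195.  17.  17.  45.]
    world [0.5354 0.0766 0.0695] plate [-0.0255  0.0528  0.019 ]
wad1 scene 0.56 [259.1744 178.0992] 176 rect [257. 179.  14.  14.  90.]
    world [ 0.4962 -0.0491  0.059 ] plate [-0.0415 -0.0783  0.019 ]
wad1 top 0.53 [276.6848 232.5888] 189 rect [278.  230.5  15.   14.   90. ]
    world [ 0.5081 -0.0408  0.0621] plate [-0.031  -0.0678  0.019 ]
       0 0.04111761758251154 0.03744504997277854
       15 0.0403051699959588 0.038247617648406285
       30 0.03960092241454637 0.04155567555269238
       45 0.03978841959936601 0.042031782842063346
       60 0.03952840980373549 0.04154882079654741
       75 0.03873104757457378 0.04
[... 596 characters left out ...]
38.   25.2  70.7]
probe top 0.75 [351.6928 158.592 ] 945 rect [352.7 167.   60.9  23.2  77.7]
probe top 0.49 [396.9024 252.5952] 230 rect [397. 255.  14.  20.  90.]
holder scene 0.78 [190.9248 150.6816] 481 rect [189.  150.5  27.   24.   90. ]
holder scene 0.15 [184.8832 123.1104] 274 rect [184.9 125.1  26.7  10.7  82.9]
holder top 0.6 [385.6896 254.0928] 521 rect [384. 255.  28.  26.  90.]
holder top 0.46 [114.2784 185.088 ] 128 rect [113.7 185.1  14.8   9.4  26.6]
holder top 0.39 [253.184  214.6176] 4254 rect [254.7 216.1  78.5  60.9   9.2]
bin scene 0.57 [397.8752 213.1968] 4866 rect [393.6 210.8  76.5  72.2  28. ]
bin top 0.64 [133.0176 258.8928] 4394 rect [136.  261.3  70.   65.   10.3]
```

View pics/v2.png

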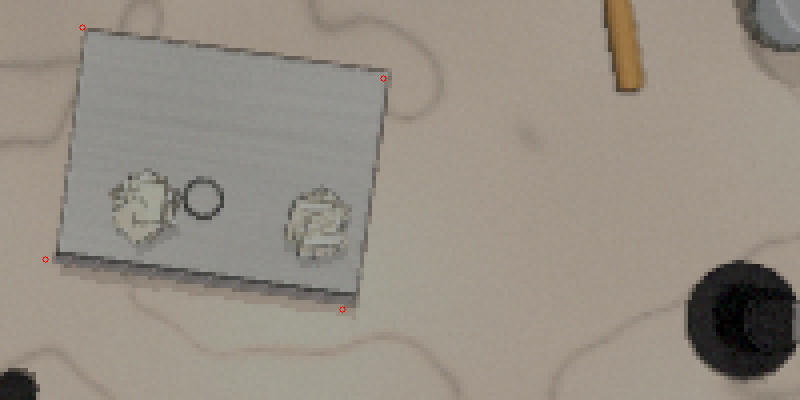

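```bash
cat > c.py <<'E'
from h import *
from scipy.optimize import least_squares
np.set_printoptions(precision=4,suppress=True)
t=arm.get_image("top")
exec(open("b.py").read().split("t=P")[0].split("P={")[1].split("\n",1)[1])
g=cv2.cvtColor(t["frame"],cv2.COLOR_RGB2GRAY)
# ring: fit circle to dark pixels inside window, robust
yy,xx=np.mgrid[218:232,244.:258];z=g[218:232,244:258].astype(float)
best=max(((-(np.exp(-((np.hypot(xx-a,yy-b)-4.75)/.7)**2)*(z-np.median(z))).sum(),a,b) for a in np.arange(247.5,253,.1) for b in np.arange(221.5,227.5,.1)))
print("ring",best); ring=np.array(best[1:])
C=np.array([[221.3,182.1],[296.9,192.9],[214,238.3],[289,248.3]])
for lx,lz in((-.081,.008),(-.075,.008),(-.075,0)):
    L=np.array([[.075,.1,0],[.075,-.1,0],[lx,.1,lz],[lx,-.1,lz]])
    s=least_squares(lambda v:(proj(t,pl(v)[0]+L@pl(v)[1].T)-C).ravel(),[.55,0,0]);o,Rm=pl(s.x)
    oo,dd=ray(t,ring);n=Rm[:,2];X=oo+dd*((o-oo)@n)/(dd@n)
    print(s.x,np.degrees(s.x[2]),s.fun,"ring",X,"local",Rm.T@(X-o))
    for c in([236,227],[280,231.5],[235.5,226.5],[278.5,231]):
        oo,dd=ray(t,c);X=oo+dd*((o+.019*n-oo)@n)/(dd@n);print("  wad",X,Rm.T@(X-o))
im=t["frame"][:,:,::-1]
cv2.imwrite("pics/v3.png",np.hstack([cv2.resize(im[205:250,205:255],(400,360),interpolation=2),cv2.resize(im[232:277,367:417],(400,360),interpolation=2)]))
E
python3 c.py
```

```text
ring (np.float64(1997.960739153314), np.float64(250.29999999999984), np.float64(224.19999999999985))
[ 0.5581  0.0136 -0.1611] -9.231169959658416 [ 0.2331 -1.0453  0.2431 -1.4403 -0.1451  1.1619 -0.3398  1.3148] ring [0.5324 0.028  0.0481] local [-0.0286  0.01    0.    ]
  wad [0.5249 0.065  0.0658] [-0.0372  0.0461  0.019 ]
  wad [ 0.5107 -0.0495  0.062 ] [-0.0332 -0.0694  0.019 ]
  wad [0.5262 0.0663 0.0661] [-0.036   0.0475  0.019 ]
  wad [ 0.5121 -0.0456  0.0623] [-0.0325 -0.0653  0.019 ]
[ 0.5552  0.0141 -0.1612] -9.235593915948042 [ 0.0732  0.0461  0.1061 -0.3426 -0.0292  0.0624 -0.1522  0.2335] ring [0.5323 0.028  0.0489] local [-0.0256  0.0099 -0.    ]
  wad [0.5248 0.065  0.0665] [-0.0342  0.046   0.019 ]
  wad [ 0.5107 -0.0495  0.0627] [-0.0302 -0.0693  0.019 ]
  wad [0.5261 0.0663 0.0669] [-0.0331  0.0475  0.019 ]
  wad [ 0.5121 -0.0456  0.0631] [-0.0295 -0.0653  0.019 ]
[ 0.5542  0.0142 -0.1609] -9.219765657511909 [ 0.0325  0.4204  0.0762  0.0111  0.2419 -0.2576 -0.3518 -0.17  ] ring [0.5323 0.028  0.0491] local [-0.0246  0.01   -0.    ]
  wad [0.5248 0.065  0.0668] [-0.0332  0.0461  0.019 ]
  wad [ 0.5107 -0.0495  0.063 ] [-0.0293 -0.0693  0.019 ]
  wad [0.5261 0.0663 0.0671] [-0.0321  0.0476  0.019 ]
  wad [ 0.512  -0.0456  0.0634] [-0.0285 -0.0652  0.019 ]
```

View pics/v3.png

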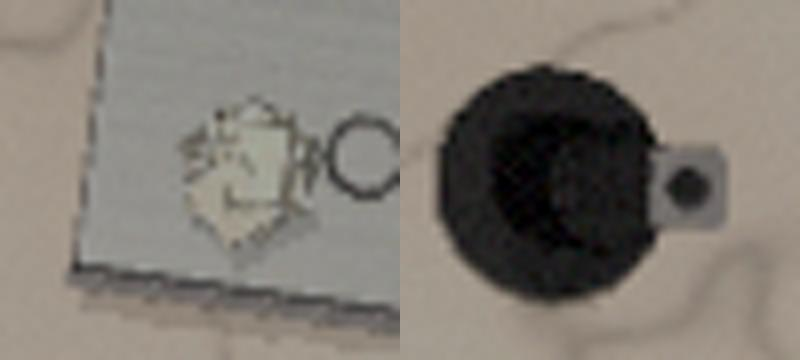

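The fit is consistent: plate yaw is -9.2° and the ring is at local x -25.6 mm, as specified. The probe's grip is square to the world axes. Next I'll plan the first wad.

```bash
cat >> h.py <<'E'
np.set_printoptions(precision=4,suppress=True)
def state():
    s=arm.observe();print("t",round(s["clock"],2),"pos",s["position"],"rv",s["ee_rot"],"F",s["force"],"w",round(s["width"],3),"gf",round(float(s["gripper_force"]),1),"j",s["joints"])
    return s
def down(yawdeg,tilt=0,tyaw=0):
    # tool z down (or tilted), tool y at horizontal angle yawdeg
    y=np.array([np.cos(np.radians(yawdeg)),np.sin(np.radians(yawdeg)),0]);z=np.array([0,0,-1.])
    return np.c_[np.cross(y,z),y,z]
def go(p,Rm,p0=None,R0=None):
    "turn first (tool frame), then shift in turned frame, cm"
    s=arm.observe();p0=s["position"] if p0 is None else np.array(p0);R0=R.from_rotvec(s["ee_rot"]).as_matrix() if R0 is None else R0
    a=R.from_matrix(R0.T@Rm).as_rotvec();d=Rm.T@(np.array(p)-p0)*100
    print("turn",a,"shift",d,"rows",max(abs(d))/5);return np.array(p),Rm
E
python3 - <<'E'
from h import *
t=arm.get_image("top")
print("bin rim centre",atz(t,[136,261.3],.1),"probe top",atz(t,[402.5,254.9],.16),"holder base",atz(t,[(549-400)/8+366.5,184/8+231.5],.006))
D=down(80.8)
q=go([.444,.335,.227],D)
q=go([.527,.066,.17],D,*q)
q=go([.527,.066,.054],D,*q)
E
```

```text
bin rim centre [0.4417 0.3177 0.1   ] probe top [ 0.4435 -0.3376  0.16  ] holder base [ 0.4438 -0.3362  0.006 ]
turn [-0.      0.     -0.1413] shift [-29.6726 -21.7097  -0.029 ] rows 5.934513182259229
turn [0. 0. 0.] shift [-12.494 -25.227   5.7  ] rows 5.045390334524229
turn [0. 0. 0.] shift [ 0.   0.  11.6] rows 2.3200000000000003
```

>>> {"fn": "carry_out", "kwargs": {
  "claw": [7.5, 7.5, 7.5, 7.5, 7.5, 7.5, 7.5, 7.5, 7.5, 7.5, 7.5, 7.5, 7.5, 7.5, 7.5, 7.5, 7.5, 7.5, 7.5],
  "delta_pos": [
    [0, 0, 0],
    [0, 0, 0],
    [-3.7, -2.7, 0],
    [-3.7, -2.7, 0],
    [-3.7, -2.7, 0],
    [-3.7, -2.7, 0],
    [-3.7, -2.7, 0],
    [-3.7, -2.7, 0],
    [-3.7, -2.7, 0],
    [-3.7, -2.8, 0],
    [-1.8, -3.6, 0.8],
    [-1.8, -3.6, 0.8],
    [-1.8, -3.6, 0.8],
    [-1.8, -3.6, 0.8],
    [-1.8, -3.6, 0.8],
    [-1.8, -3.6, 0.8],
    [-1.7, -3.6, 0.9],
    [0, 0, 0],
    [0, 0, 0]
  ],
  "angular": [
    [0, 0, -0.07],
    [0, 0, -0.071],
    [0, 0, 0],
    [0, 0, 0],
    [0, 0, 0],
    [0, 0, 0],
    [0, 0, 0],
    [0, 0, 0],
    [0, 0, 0],
    [0, 0, 0],
    [0, 0, 0],
    [0, 0, 0],
    [0, 0, 0],
    [0, 0, 0],
    [0, 0, 0],
    [0, 0, 0],
    [0, 0, 0],
    [0, 0, 0],
    [0, 0, 0]
  ],
  "force": 15
}}

```text
clock: 4.0
position: [0.5263, 0.0653, 0.1696]
ee_rot: [-0.257, -3.131, 0.0]
force: [-0.3, 1.4, 1.0]
width: 0.818
gripper_force: 0.0
```

```bash
python3 - <<'E'
from h import *
state();go([.527,.066,.054],down(80.8))
E
```

```text
t 4.0 pos [0.5263 0.0653 0.1696] rv [-0.2565 -3.1308  0.0002] F [-0.3437  1.4358  1.001 ] w 0.818 gf 0.0 j [-0.3827  0.3399  0.2057  1.8895 -0.0855  0.9209  1.2707]
turn [-0.0002 -0.0002 -0.0029] shift [-0.0562  0.077  11.5624] rows 2.3124793143119486
```

>>> {"fn": "carry_out", "kwargs": {
  "claw": [7.5, 7.5, 7.5, 7.5, 7.5, 2.5, 2.5, 2.5, 2.5, 2.5, 2.5, 2.5, 2.5],
  "delta_pos": [
    [0, 0, 4],
    [0, 0, 4],
    [0, 0, 2.3],
    [0, 0, 1.3],
    [0, 0, 0],
    [0, 0, 0],
    [0, 0, 0],
    [0, 0, 0],
    [0, 0, 0],
    [0, 0, 0],
    [0, 0, 0],
    [0, 0, 0],
    [0, 0, 0]
  ],
  "angular": [
    [0, 0, 0],
    [0, 0, 0],
    [0, 0, 0],
    [0, 0, 0],
    [0, 0, 0],
    [0, 0, 0],
    [0, 0, 0],
    [0, 0, 0],
    [0, 0, 0],
    [0, 0, 0],
    [0, 0, 0],
    [0, 0, 0],
    [0, 0, 0]
  ],
  "force": 15
}}

```text
clock: 5.3
position: [0.5269, 0.0665, 0.0545]
ee_rot: [0.252, 3.13, 0.001]
force: [-0.7, -0.6, 5.5]
width: 0.492
gripper_force: 14.1
```

```bash
python3 - <<'E'
from h import *
state();D=down(80.8);q=go([.527,.066,.18],D);q=go([.443,.325,.18],D,*q);go([.443,.325,.1],D,*q)
E
```

```text
t 5.3 pos [0.5269 0.0665 0.0545] rv [0.2524 3.13   0.0009] F [-0.7222 -0.6178  5.458 ] w 0.492 gf 14.1 j [-0.3515  0.4982  0.1698  1.9956 -0.1329  0.6566  1.3133]
turn [ 0.0007  0.0014 -0.0003] shift [ -0.0152  -0.0463 -12.5494] rows 2.5098748990091866
turn [0. 0. 0.] shift [12.4329 24.2238  0.    ] rows 4.844765457755796
turn [0. 0. 0.] shift [0. 0. 8.] rows 1.5999999999999999
```

>>> {"fn": "carry_out", "kwargs": {
  "claw": [2.5, 2.5, 2.5, 2.5, 2.5, 2.5, 2.5, 2.5, 2.5, 2.5, 2.5, 2.5, 2.5, 2.5, 6.5, 6.5, 6.5, 6.5],
  "delta_pos": [
    [0, 0, -2.5],
    [0, 0, -4],
    [0, 0, -4],
    [0, 0, -2],
    [1.8, 3.5, 0],
    [1.8, 3.5, 0],
    [1.8, 3.5, 0],
    [1.8, 3.5, 0],
    [1.8, 3.5, 0],
    [1.8, 3.5, 0],
    [1.6, 3.2, 0],
    [0, 0, 4],
    [0, 0, 4],
    [0, 0, 0],
    [0, 0, 0],
    [0, 0, 0],
    [0, 0, 0],
    [0, 0, 0]
  ],
  "angular": [
    [0, 0, 0],
    [0, 0, 0],
    [0, 0, 0],
    [0, 0, 0],
    [0, 0, 0],
    [0, 0, 0],
    [0, 0, 0],
    [0, 0, 0],
    [0, 0, 0],
    [0, 0, 0],
    [0, 0, 0],
    [0, 0, 0],
    [0, 0, 0],
    [0, 0, 0],
    [0, 0, 0],
    [0, 0, 0],
    [0, 0, 0],
    [0, 0, 0]
  ]
}}

```text
clock: 7.1
position: [0.4434, 0.3255, 0.1002]
ee_rot: [0.253, 3.13, 0.003]
force: [-0.8, -0.1, -0.3]
width: 0.697
gripper_force: 0.0
```

```bash
python3 - <<'E'
from h import *
state();t=arm.get_image("top");s=arm.get_image("scene")
cv2.imwrite("pics/v4.png",np.hstack([cv2.resize(t["frame"][170:310,90:330,::-1],(480,280)),cv2.resize(s["frame"][120:260,230:390,::-1],(320,280))]))
D=down(80.8);q=go([.443,.325,.18],D);q=go([.512,-.047,.16],D,*q);go([.512,-.047,.050],D,*q)
E
```

```text
t 7.1 pos [0.4434 0.3255 0.1002] rv [0.253  3.1297 0.003 ] F [-0.7999 -0.1428 -0.2744] w 0.697 gf 0.0 j [-0.8074  0.4531  0.1043  1.91   -0.0651  0.7791  0.7422]
turn [ 0.0012  0.0009 -0.0005] shift [-0.0056 -0.0333 -8.037 ] rows 1.6073929017432533
turn [0. 0. 0.] shift [-12.7588 -35.6183   2.    ] rows 7.123657773128298
turn [0. 0. 0.] shift [ 0.  0. 11.] rows 2.2
```

View pics/v4.png

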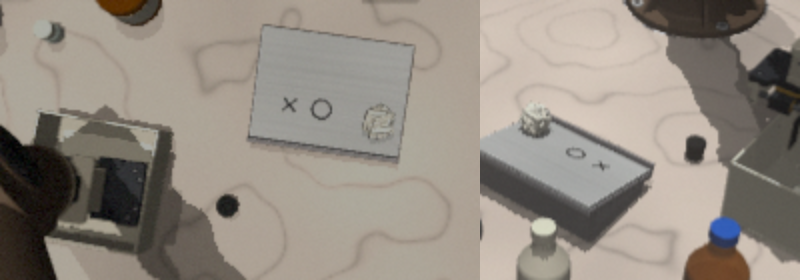

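The first wad is off the plate, leaving a cross to the left of the ring. The ring shows at top camera (250.3, 224.3) and the second wad is unmoved at (279, 231).

>>> {"fn": "carry_out", "kwargs": {
  "claw": [6.5, 6.5, 7.5, 7.5, 7.5, 7.5, 7.5, 7.5, 7.5, 7.5, 7.5, 7.5, 7.5, 7.5, 7.5, 7.5],
  "delta_pos": [
    [0, 0, -4],
    [0, 0, -4],
    [-1.6, -4.4, 0.2],
    [-1.6, -4.5, 0.3],
    [-1.6, -4.4, 0.2],
    [-1.6, -4.5, 0.3],
    [-1.6, -4.4, 0.2],
    [-1.6, -4.5, 0.3],
    [-1.6, -4.5, 0.2],
    [-1.6, -4.4, 0.3],
    [0, 0, 0],
    [0, 0, 3.5],
    [0, 0, 3.5],
    [0, 0, 2.5],
    [0, 0, 1.5],
    [0, 0, 0]
  ],
  "angular": [
    [0, 0, 0],
    [0, 0, 0],
    [0, 0, 0],
    [0, 0, 0],
    [0, 0, 0],
    [0, 0, 0],
    [0, 0, 0],
    [0, 0, 0],
    [0, 0, 0],
    [0, 0, 0],
    [0, 0, 0],
    [0, 0, 0],
    [0, 0, 0],
    [0, 0, 0],
    [0, 0, 0],
    [0, 0, 0]
  ]
}}

```text
clock: 8.8
position: [0.5112, -0.0463, 0.0484]
ee_rot: [-0.252, -3.13, -0.001]
force: [-3.6, -0.2, 9.3]
width: 0.817
gripper_force: 4.2
```

>>> {"fn": "carry_out", "kwargs": {
  "claw": [2.5, 2.5, 2.5, 2.5, 2.5, 2.5, 2.5, 2.5],
  "delta_pos": [
    [0, 0, 0],
    [0, 0, 0],
    [0, 0, 0],
    [0, 0, 0],
    [0, 0, 0],
    [0, 0, 0],
    [0, 0, 0],
    [0, 0, 0]
  ],
  "angular": [
    [0, 0, 0],
    [0, 0, 0],
    [0, 0, 0],
    [0, 0, 0],
    [0, 0, 0],
    [0, 0, 0],
    [0, 0, 0],
    [0, 0, 0]
  ]
}}

```text
clock: 9.6
position: [0.5121, -0.047, 0.0492]
ee_rot: [0.253, 3.131, -0.0]
force: [-1.6, -0.5, 6.3]
width: 0.452
gripper_force: 16.9
```

```bash
python3 - <<'E'
from h import *
state();D=down(80.8);q=go([.512,-.047,.18],D);q=go([.443,.335,.18],D,*q);go([.443,.335,.1],D,*q)
t=arm.get_image("top");cv2.imwrite("pics/v5.png",cv2.resize(t["frame"][170:310,90:330,::-1],(720,420)))
E
```

```text
t 9.6 pos [ 0.5121 -0.047   0.0492] rv [ 0.2529  3.1307 -0.0002] F [-1.6017 -0.4983  6.2791] w 0.452 gf 16.9 j [-0.1683  0.4889  0.2088  2.0415 -0.1666  0.6262  1.5616]
turn [-0.      0.0007 -0.0006] shift [  0.0138  -0.0045 -13.0773] rows 2.615466452430899
turn [0. 0. 0.] shift [12.9187 36.6054  0.    ] rows 7.321085026142894
turn [0. 0. 0.] shift [0. 0. 8.] rows 1.5999999999999999
```

View pics/v5.png

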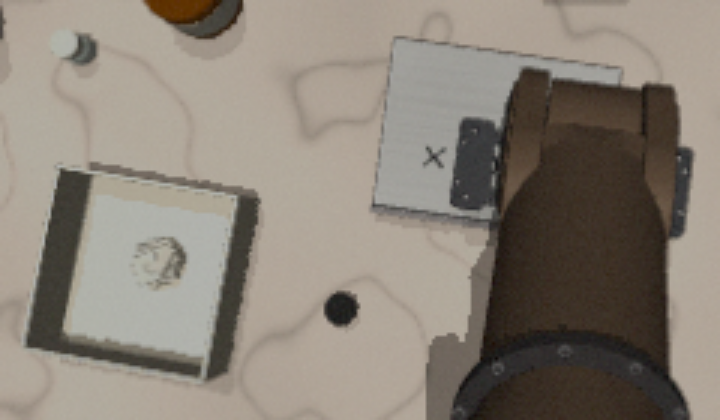

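The first wad lies in the middle of the bin and the second is gripped.

>>> {"fn": "carry_out", "kwargs": {
  "claw": [2.5, 2.5, 2.5, 2.5, 2.5, 2.5, 2.5, 2.5, 2.5, 2.5, 2.5, 2.5, 2.5, 2.5, 2.5, 6.5, 6.5, 6.5, 6.5],
  "delta_pos": [
    [0, 0, -2.5],
    [0, 0, -4.2],
    [0, 0, -4.2],
    [0, 0, -2.2],
    [1.6, 4.5, 0],
    [1.6, 4.6, 0],
    [1.6, 4.6, 0],
    [1.6, 4.6, 0],
    [1.6, 4.6, 0],
    [1.6, 4.6, 0],
    [1.6, 4.6, 0],
    [1.6, 4.6, 0],
    [0, 0, 4],
    [0, 0, 4],
    [0, 0, 0],
    [0, 0, 0],
    [0, 0, 0],
    [0, 0, 0],
    [0, 0, 0]
  ],
  "angular": [
    [0, 0, 0],
    [0, 0, 0],
    [0, 0, 0],
    [0, 0, 0],
    [0, 0, 0],
    [0, 0, 0],
    [0, 0, 0],
    [0, 0, 0],
    [0, 0, 0],
    [0, 0, 0],
    [0, 0, 0],
    [0, 0, 0],
    [0, 0, 0],
    [0, 0, 0],
    [0, 0, 0],
    [0, 0, 0],
    [0, 0, 0],
    [0, 0, 0],
    [0, 0, 0]
  ]
}}

```text
clock: 11.55
position: [0.4452, 0.3364, 0.1013]
ee_rot: [0.253, 3.13, 0.003]
force: [0.3, -0.3, 0.6]
width: 0.698
gripper_force: 0.0
```

```bash
python3 - <<'E'
from h import *
s=state();D=down(80.8);print("y angle now");q=go([.443,.325,.28],D);q=go([.45,0,.28],D,*q)
q=go([.444,-.337,.24],down(90),*q);go([.444,-.337,.111],down(90),*q)
E
```

```text
t 11.55 pos [0.4452 0.3364 0.1013] rv [0.253  3.1296 0.0031] F [ 0.3216 -0.3471  0.5606] w 0.698 gf 0.0 j [-0.8166  0.4624  0.1007  1.8896 -0.0633  0.79    0.7275]
y angle now
turn [ 0.0021  0.0016 -0.0008] shift [  0.0366  -1.1607 -17.8731] rows 3.5746154907727914
turn [0. 0. 0.] shift [ -5.8871 -31.97     0.    ] rows 6.394002356697564
turn [ 0.      0.     -0.1606] shift [  0.6 -33.7   4. ] rows 6.74
turn [0. 0. 0.] shift [ 0.   0.  12.9] rows 2.58
```

>>> {"fn": "carry_out", "kwargs": {
  "claw": [6.5, 6.5, 6.5, 6.5, 6.5, 6.5, 6.5, 6.5, 6.5, 6.5, 6.5, 6.5, 6.5, 6.5, 6.5, 6.5, 6.5, 6.5, 6.5, 6.5],
  "delta_pos": [
    [0, -0.3, -4.5],
    [0, -0.3, -4.5],
    [0, -0.3, -4.5],
    [0, -0.3, -4.4],
    [-0.9, -4.5, 0],
    [-0.8, -4.6, 0],
    [-0.8, -4.6, 0],
    [-0.8, -4.6, 0],
    [-0.9, -4.6, 0],
    [-0.8, -4.5, 0],
    [-0.9, -4.6, 0],
    [0, 0, 0],
    [0, 0, 0],
    [0.1, -4.8, 0.5],
    [0.1, -4.8, 0.6],
    [0.1, -4.8, 0.6],
    [0.1, -4.8, 0.6],
    [0.1, -4.8, 0.6],
    [0.1, -4.8, 0.6],
    [0, -4.9, 0.5]
  ],
  "angular": [
    [0, 0, 0],
    [0, 0, 0],
    [0, 0, 0],
    [0, 0, 0],
    [0, 0, 0],
    [0, 0, 0],
    [0, 0, 0],
    [0, 0, 0],
    [0, 0, 0],
    [0, 0, 0],
    [0, 0, 0],
    [0, 0, -0.08],
    [0, 0, -0.08],
    [0, 0, 0],
    [0, 0, 0],
    [0, 0, 0],
    [0, 0, 0],
    [0, 0, 0],
    [0, 0, 0],
    [0, 0, 0]
  ]
}}

```text
clock: 13.55
position: [0.4429, -0.34, 0.2393]
ee_rot: [0.001, 3.14, 0.0]
force: [2.0, 0.1, 0.1]
width: 0.707
gripper_force: 0.0
```

>>> {"fn": "carry_out", "kwargs": {
  "claw": [6.5, 6.5, 6.5],
  "delta_pos": [
    [0, 0, 0],
    [0, 0, 0],
    [0, 0, 0]
  ],
  "angular": [
    [0, 0, 0],
    [0, 0, 0],
    [0, 0, 0]
  ]
}}

```text
clock: 13.85
position: [0.4435, -0.3371, 0.239]
ee_rot: [-0.0, 3.141, 0.001]
force: [0.4, 0.7, 0.0]
width: 0.709
gripper_force: 0.0
```

```bash
python3 - <<'E'
from h import *
state();t=arm.get_image("top");s=arm.get_image("scene")
for m in arm.trace("probe",s)[:2]: print(m["conf"],px(m["centre"]))
def proj(p,X):
    Ti=np.linalg.inv(np.array(p["T"]));rv=cv2.Rodrigues(Ti[:3,:3])[0]
    return cv2.projectPoints(np.array(X,float),rv,Ti[:3,3],np.array(p["mtx"],float),np.array(p["dist"],float))[0][:,0]
im=s["frame"][:,:,::-1].copy();im=cv2.resize(im[80:180,140:240],(500,500),interpolation=2)
for q in proj(s,[[.444,-.337,.16],[.444,-.337,.08]]): print(q);cv2.circle(im,tuple(int(v) for v in (q-[140,80])*5+2),3,(0,0,255),1)
a=cv2.resize(t["frame"][200:300,60:160,::-1],(300,300))
cv2.imwrite("pics/v6.png",np.hstack([im,np.vstack([a,np.zeros((200,300,3),np.uint8)])]))
go([.444,-.337,.111],down(90))
E
```

```text
t 13.85 pos [ 0.4435 -0.3371  0.239 ] rv [-0.0003  3.1409  0.0013] F [0.3916 0.689  0.0293] w 0.709 gf 0.0 j [ 0.1336  0.3357  0.5641  1.7577 -0.1996  1.1052  2.3336]
0.8 [185.8048, 125.60640000000001]
[183.2206 113.7397]
[186.0697 136.2902]
turn [0.0006 0.0009 0.0015] shift [-0.0228 -0.0212 12.8108] rows 2.562153088393493
```

View pics/v6.png

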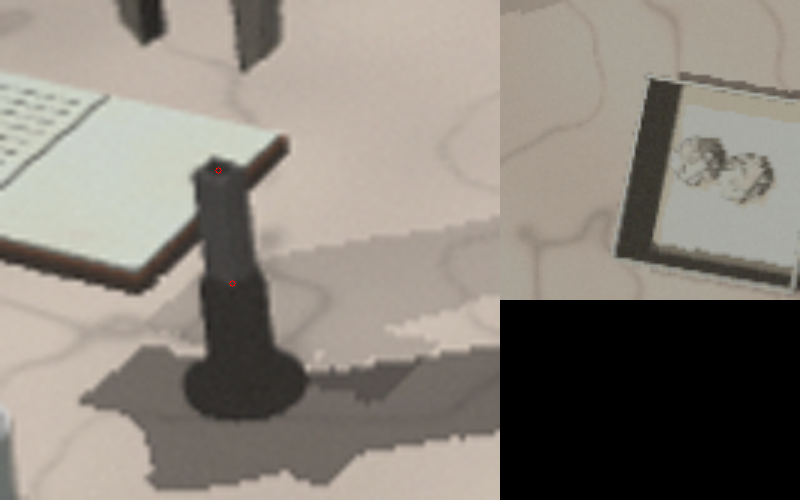

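Both wads are in the bin and the projected probe axis fits the image. Next I'll check the grip's yaw with enhanced contrast.

```bash
python3 - <<'E'
import cv2,numpy as np
s=cv2.imread("pics/a_scene.png");t=cv2.imread("pics/a_top.png")
f=lambda c,a,b:np.clip((cv2.resize(c,(400,400),interpolation=0).astype(float)-a)*255/(b-a),0,255).astype(np.uint8)
cv2.imwrite("pics/v7.png",np.hstack([f(s[105:140,170:205],20,110),f(t[242:267,390:415],60,200)]))
E
```

```text
(no output)
```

View pics/v7.png

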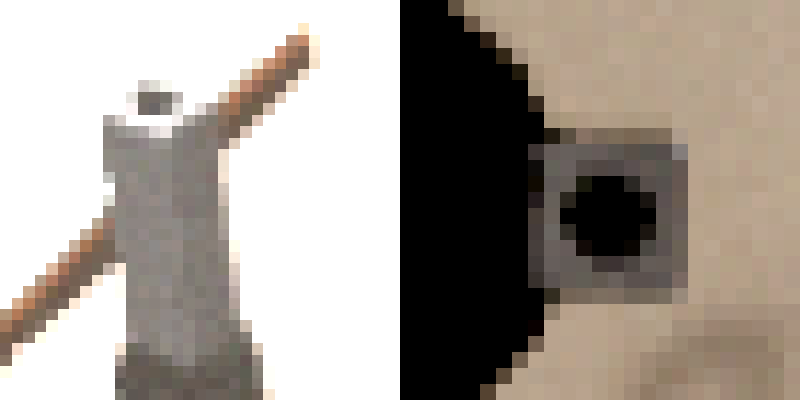

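The grip's flats line up with the world axes, so I'll descend and grip.

>>> {"fn": "carry_out", "kwargs": {
  "claw": [6.5, 6.5, 6.5, 6.5, 6.5, 1.5, 1.5, 1.5, 1.5, 1.5, 1.5, 1.5, 1.5, 1.5],
  "delta_pos": [
    [0, 0, 4],
    [0, 0, 4],
    [0, 0, 3],
    [0, 0, 1.8],
    [0, 0, 0],
    [0, 0, 0],
    [0, 0, 0],
    [0, 0, 0],
    [0, 0, 0],
    [0, 0, 0],
    [0, 0, 0],
    [0, 0, 0],
    [0, 0, 0],
    [0, 0, 0]
  ],
  "angular": [
    [0, 0, 0],
    [0, 0, 0],
    [0, 0, 0],
    [0, 0, 0],
    [0, 0, 0],
    [0, 0, 0],
    [0, 0, 0],
    [0, 0, 0],
    [0, 0, 0],
    [0, 0, 0],
    [0, 0, 0],
    [0, 0, 0],
    [0, 0, 0],
    [0, 0, 0]
  ],
  "force": 40
}}

```text
clock: 15.4
position: [0.4433, -0.3383, 0.111]
ee_rot: [0.001, 3.141, 0.0]
force: [-0.8, 0.9, 5.3]
width: 0.262
gripper_force: 39.5
```

>>> {"fn": "carry_out", "kwargs": {
  "claw": [1.5, 1.5, 1.5, 1.5, 1.5, 1.5],
  "delta_pos": [
    [0, 0, 0],
    [0, 0, -2],
    [0, 0, -3],
    [0, 0, -3],
    [0, 0, -2],
    [0, 0, 0]
  ],
  "angular": [
    [0, 0, 0],
    [0, 0, 0],
    [0, 0, 0],
    [0, 0, 0],
    [0, 0, 0],
    [0, 0, 0]
  ]
}}

```text
clock: 16.0
position: [0.4442, -0.3392, 0.2131]
ee_rot: [0.002, 3.138, -0.003]
force: [0.6, 0.4, -1.7]
width: 0.264
gripper_force: 39.5
```

```bash
cat >> h.py <<'E'
YAW=-.1612;PR=R.from_euler('zy',[YAW,-np.radians(15)]).as_matrix();RING=np.array([.5323,.028,.0489])
n=PR[:,2]
TR=np.c_[np.cross(PR[:,1],-n),PR[:,1],-n]
E
python3 - <<'E'
from h import *
s=state();T=RING+n*(.096+.04);print(T,n)
q=go([T[0],T[1],.25],R.from_rotvec(s["ee_rot"]).as_matrix());go(T,TR,*q)
E
```

```text
t 16.0 pos [ 0.4442 -0.3392  0.2131] rv [ 0.0017  3.1378 -0.0033] F [ 0.5968  0.434  -1.678 ] w 0.264 gf 39.5 j [ 0.1419  0.362   0.5603  1.7926 -0.2202  1.0449  2.3532]
[0.4971 0.028  0.1803] [-0.2588  0.      0.9659]
turn [0. 0. 0.] shift [-5.2676 36.7228 -3.7439] rows 7.344563320279012
turn [-0.023  -0.2573  0.1595] shift [ 1.7815 -0.2897  6.7358] rows 1.347159124187796
```

My Euler order was wrong (extrinsic instead of intrinsic), so I'll refit the plate with the right convention.

```bash
sed -i "s/'zy'/'ZY'/" b.py h.py
sed -i 's/^t=arm.get_image("top")/t=arm.get_image("top");t["frame"]=cv2.imread("pics\/a_top.png")[:,:,::-1].copy()/' c.py; python3 c.py | grep -v wad
```

```text
ring (np.float64(2001.8900277727416), np.float64(250.29999999999984), np.float64(224.29999999999984))
[ 0.5581  0.0138 -0.161 ] -9.223633751939564 [ 0.13   -1.0244  0.1415 -1.4614  0.0013  0.9871 -0.278   1.4918] ring [0.5322 0.0281 0.0475] local [-0.0289  0.0099 -0.    ]
[ 0.5552  0.0143 -0.1609] -9.218622309605664 [-0.0286  0.0684  0.0064 -0.367   0.1134 -0.1023 -0.0903  0.4013] ring [0.5321 0.028  0.0483] local [-0.0259  0.0099 -0.    ]
[ 0.5543  0.0145 -0.1614] -9.246954685592302 [-0.1047  0.4119 -0.0676  0.0163  0.4299 -0.4479 -0.2514  0.0246] ring [0.5321 0.028  0.0486] local [-0.0249  0.0098  0.    ]
```

```bash
sed -i 's/RING=np.array.*/RING=np.array([.5321,.028,.0485])/' h.py
python3 - <<'E'
from h import *
s=state();T=RING+n*(.096+.04);print(T,n)
q=go([T[0],T[1],.25],R.from_rotvec(s["ee_rot"]).as_matrix());go(T,TR,*q)
E
```

```text
t 16.05 pos [ 0.4436 -0.3385  0.2114] rv [ 0.0013  3.1397 -0.0013] F [-0.2727  0.8116 -1.2917] w 0.26 gf 39.5 j [ 0.1422  0.3636  0.5594  1.795  -0.2208  1.0434  2.3537]
[0.4974 0.0336 0.1799] [-0.2555  0.0415  0.9659]
turn [0. 0. 0.] shift [-5.3531 37.2183 -3.8791] rows 7.4436632507957246
turn [ 0.0203 -0.2593  0.1595] shift [1.8152 0.     6.7744] rows 1.3548865307981084
```

>>> {"fn": "carry_out", "kwargs": {
  "claw": [1.5, 1.5, 1.5, 1.5, 1.5, 1.5, 1.5, 1.5, 1.5, 1.5, 1.5, 1.5, 1.5, 1.5, 1.5, 1.5, 1.5, 1.5],
  "delta_pos": [
    [0, 0, -2],
    [0, 0, -1.9],
    [-0.5, 3.7, 0],
    [-0.5, 3.7, 0],
    [-0.5, 3.7, 0],
    [-0.5, 3.7, 0],
    [-0.6, 3.7, 0],
    [-0.6, 3.7, 0],
    [-0.6, 3.8, 0],
    [-0.5, 3.8, 0],
    [-0.5, 3.7, 0],
    [-0.5, 3.7, 0],
    [0, 0, 0],
    [0, 0, 0],
    [0, 0, 0],
    [0, 0, 0],
    [0, 0, 0],
    [0, 0, 0]
  ],
  "angular": [
    [0, 0, 0],
    [0, 0, 0],
    [0, 0, 0],
    [0, 0, 0],
    [0, 0, 0],
    [0, 0, 0],
    [0, 0, 0],
    [0, 0, 0],
    [0, 0, 0],
    [0, 0, 0],
    [0, 0, 0],
    [0, 0, 0],
    [0.005, -0.065, 0.04],
    [0.005, -0.065, 0.04],
    [0.005, -0.065, 0.04],
    [0.005, -0.065, 0.04],
    [0, 0, 0],
    [0, 0, 0]
  ]
}}

```text
clock: 17.85
position: [0.4957, 0.034, 0.2489]
ee_rot: [0.23, 2.875, -0.029]
force: [-0.6, 0.4, -1.1]
width: 0.258
gripper_force: 39.5
```

```bash
python3 - <<'E'
from h import *
s=state();T=RING+n*(.096+.025);go(T,TR)
E
```

```text
t 17.85 pos [0.4957 0.034  0.2489] rv [ 0.23    2.8754 -0.0294] F [-0.6173  0.4335 -1.0711] w 0.258 gf 39.5 j [-0.6098  0.0466  0.378   2.0741  0.1136  0.7888  1.1065]
turn [ 0.0006 -0.0042  0.0015] shift [ 1.6243 -0.0046  8.2163] rows 1.6432638321574995
```

>>> {"fn": "carry_out", "kwargs": {
  "claw": [1.5, 1.5, 1.5, 1.5, 1.5, 1.5, 1.5],
  "delta_pos": [
    [0.6, 0, 2.0],
    [0.6, 0, 2.0],
    [0.4, 0, 2.0],
    [0, 0, 1.4],
    [0, 0, 0.8],
    [0, 0, 0],
    [0, 0, 0]
  ],
  "angular": [
    [0, -0.004, 0.001],
    [0, 0, 0],
    [0, 0, 0],
    [0, 0, 0],
    [0, 0, 0],
    [0, 0, 0],
    [0, 0, 0]
  ]
}}

```text
clock: 18.55
position: [0.5028, 0.0327, 0.1666]
ee_rot: [0.234, 2.868, -0.03]
force: [0.1, -0.0, -0.3]
width: 0.26
gripper_force: 39.5
```

```bash
cat > d.py <<'E'
from h import *
import sys
exec("def proj"+open("b.py").read().split("def proj")[1].split("def pl")[0])
st=state();T=RING+n*(.096);go(T,TR)
Rc=R.from_rotvec(st["ee_rot"]).as_matrix();p=st["position"];foot=p+.096*Rc[:,2]
print("tilt err deg",np.degrees(np.arccos(-Rc[:,2]@n)),"foot local",PR.T@(foot-RING))
ims=[]
for nm in("scene","top"):
    c=arm.get_image(nm)
    for lab in("foot_end","ring_mark"):
        for d in arm.place_of(lab,c)[:2]: print(nm,lab,round(d["conf"],2),np.array(px(d["centre"])))
    q=proj(c,[foot,RING,p-.04*Rc[:,2]]);print(nm,"expect foot",q[0],"ring",q[1])
    x,y=q[1].astype(int);im=c["frame"][y-45:y+25,x-40:x+40,::-1];im=cv2.resize(im,(400,350),interpolation=2)
    for k,a in enumerate(q[:2]): cv2.circle(im,tuple(int(v) for v in (a-[x-40,y-45])*5+2),2,(0,0,255) if k==0 else (0,255,0),-1)
    ims.append(im)
cv2.imwrite(sys.argv[1],np.hstack(ims))
E
python3 d.py pics/v8.png
```

```text
t 18.55 pos [0.5028 0.0327 0.1666] rv [ 0.2344  2.8685 -0.0299] F [ 0.0804 -0.0436 -0.2954] w 0.26 gf 39.5 j [-0.5741  0.1731  0.3765  2.1834  0.0598  0.551   1.1501]
turn [ 0.0004  0.0024 -0.0019] shift [0.1873 0.0108 2.5783] rows 0.5156662103961727
tilt err deg 0.13993174824108792 foot local [ 0.0021 -0.0001  0.0258]
scene foot_end 0.5 [260.5056 276.4032]
scene foot_end 0.47 [162.6112 208.5888]
scene ring_mark 0.48 [393.8816 225.408 ]
scene expect foot [278.7619 188.5244] ring [277.5464 196.5159]
top ring_mark 0.36 [281.9072 138.5088]
top expect foot [249.8215 225.492 ] ring [250.3101 224.2997]
```

View pics/v8.png

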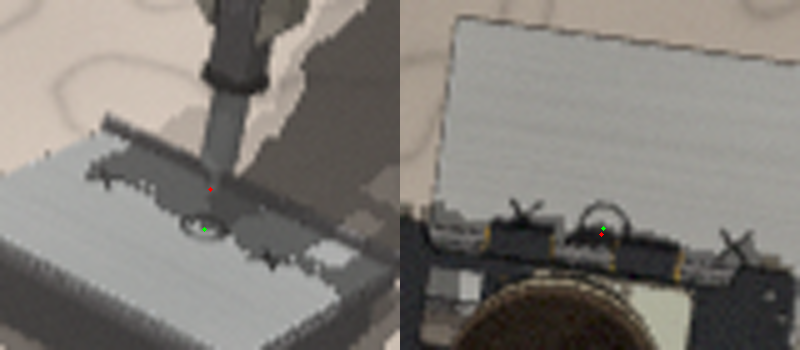

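The green dot sits on the ring in both views and the foot tip is where I expected it. Next I'll descend to a 3 mm gap and get a force baseline.

>>> {"fn": "carry_out", "kwargs": {
  "claw": [1.5, 1.5, 1.5, 1.5, 1.5, 1.5, 1.5, 1.5],
  "delta_pos": [
    [0.1, 0, 0.6],
    [0.1, 0, 0.6],
    [0, 0, 0.5],
    [0, 0, 0.3],
    [0, 0, 0.2],
    [0, 0, 0],
    [0, 0, 0],
    [0, 0, 0]
  ],
  "angular": [
    [0, 0.002, -0.001],
    [0, 0, 0],
    [0, 0, 0],
    [0, 0, 0],
    [0, 0, 0],
    [0, 0, 0],
    [0, 0, 0],
    [0, 0, 0]
  ]
}}

```text
clock: 19.65
position: [0.5061, 0.0323, 0.1448]
ee_rot: [0.233, 2.87, -0.029]
force: [0.4, -0.9, -0.9]
width: 0.262
gripper_force: 39.5
```

```bash
cat > f.py <<'E'
from h import *
F=[];Z=[];J=[]
for i in range(16):
    arm.get_image("scene");s=arm.observe();F.append(s["force"]);Z.append(s["position"]);J.append(R.from_rotvec(s["ee_rot"]).as_matrix()[:,2])
F=np.array(F);p=np.mean(Z,0);z=np.mean(J,0);z/=np.linalg.norm(z)
print("t",s["clock"],"Fn",(F@n).mean(),"+-",(F@n).std()/4,"F",F.mean(0),"tilt",np.degrees(np.arccos(-z@n)))
print("foot local mm (free)",1000*PR.T@(p+.096*z-RING),"width",s["width"])
E
python3 f.py
```

```text
t 20.45 Fn -1.151186235890136 +- 0.12304212728206032 F [ 0.1273  0.0045 -1.1583] tilt 0.06959837128472195
foot local mm (free) [-0.5133  0.198   3.7506] width 0.26107059831092755
```

>>> {"fn": "carry_out", "kwargs": {
  "claw": [1.5, 1.5, 1.5, 1.5, 1.5, 1.5, 1.5, 1.5, 1.5],
  "delta_pos": [
    [0, 0, 0.15],
    [0, 0, 0.15],
    [0, 0, 0.15],
    [0, 0, 0.15],
    [0, 0, 0.1],
    [0, 0, 0],
    [0, 0, 0],
    [0, 0, 0],
    [0, 0, 0]
  ],
  "angular": [
    [0, 0, 0],
    [0, 0, 0],
    [0, 0, 0],
    [0, 0, 0],
    [0, 0, 0],
    [0, 0, 0],
    [0, 0, 0],
    [0, 0, 0],
    [0, 0, 0]
  ]
}}

```text
clock: 21.35
position: [0.5079, 0.0321, 0.1379]
ee_rot: [0.233, 2.87, -0.029]
force: [-0.9, 0.4, 0.5]
width: 0.26
gripper_force: 39.5
```

```bash
python3 f.py
```

```text
t 22.15 Fn 0.19757125917131912 +- 0.11965900998097033 F [-0.3457  0.208   0.1042] tilt 0.06534597896524302
foot local mm (free) [-0.5342  0.1793 -3.2853] width 0.26312011529040313
```

The force rose 1.35 N, which means 3.4 mm pressed; the geometry gives 3.3 mm. About 2.7 mm more is needed.

>>> {"fn": "carry_out", "kwargs": {
  "claw": [1.5, 1.5, 1.5, 1.5, 1.5, 1.5, 1.5],
  "delta_pos": [
    [0, 0, 0.1],
    [0, 0, 0.1],
    [0, 0, 0.07],
    [0, 0, 0],
    [0, 0, 0],
    [0, 0, 0],
    [0, 0, 0]
  ],
  "angular": [
    [0, 0, 0],
    [0, 0, 0],
    [0, 0, 0],
    [0, 0, 0],
    [0, 0, 0],
    [0, 0, 0],
    [0, 0, 0]
  ]
}}

```text
clock: 22.85
position: [0.5085, 0.0319, 0.1353]
ee_rot: [0.233, 2.87, -0.029]
force: [-1.2, 0.4, 1.6]
width: 0.261
gripper_force: 39.5
```

```bash
python3 f.py; python3 d.py pics/v9.png
```

```text
t 23.65 Fn 1.3461992294281055 +- 0.09621707719195415 F [-0.7405  0.2137  1.1887] tilt 0.06437106010899572
foot local mm (free) [-0.5379  0.1783 -5.9928] width 0.2585674965990871
t 23.65 pos [0.5085 0.0319 0.1353] rv [ 0.2328  2.8703 -0.0292] F [-1.0359  0.3778  0.792 ] w 0.259 gf 39.5 j [-0.5424  0.2369  0.3592  2.2068  0.0202  0.4663  1.1894]
turn [ 0.0008  0.0007 -0.0008] shift [-0.0608 -0.0086 -0.6009] rows 0.12017201541273106
tilt err deg 0.0636604481972538 foot local [-0.0005  0.0002 -0.006 ]
scene expect foot [277.3211 198.3697] ring [277.5464 196.5159]
top expect foot [250.3627 224.0387] ring [250.3101 224.2997]
```

View pics/v9.png

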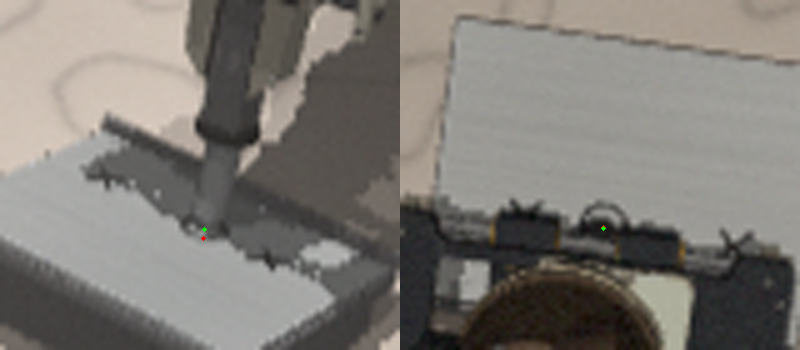

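```bash
python3 - <<'E'
from h import *
s=arm.get_image("scene")["frame"][:,:,::-1];t=cv2.imread("pics/a_scene.png")
f=lambda c:cv2.resize(c[180:210,262:292],(400,400),interpolation=0)
cv2.imwrite("pics/v10.png",np.hstack([f(s),f(t)]))
E
```

```text
(no output)
```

View pics/v10.png

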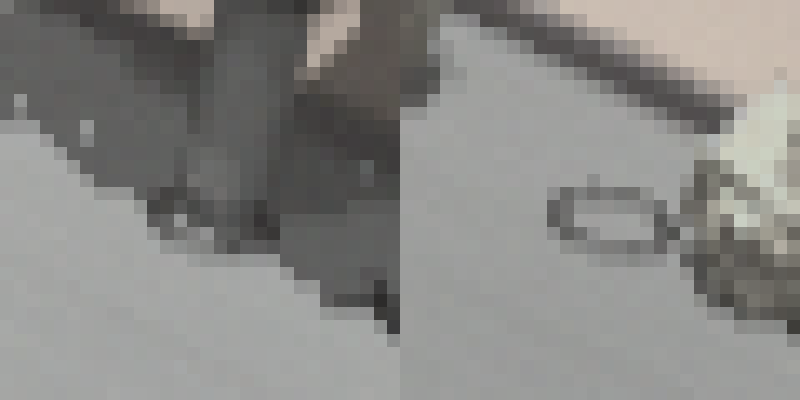

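The foot stands near the ring's centre (ring centre about 277.8, 196.3 in the scene camera, foot within about 2 mm). It is pressed about 6 mm with 0.06° of tilt error, so I'm handing it in.

```bash
python3 -c "
from cell import arm
print(arm.sign_off())"
```

```text
the job is handed in; nothing more can be done
None
```

The job is handed in at about 24 s: both paper balls are in the bin, and the gripper holds the probe square to the plate with its foot inside the ring, pressed about 6 mm (2.5 N).

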